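# Pair lids with tins and press them shut

### The arm

A 6-joint arm with a two-finger parallel gripper is mounted at the origin on the work surface. World frame = base frame: x ahead of the robot, y to its left, z up, the work surface at z = 0. Lengths are in m, angles in rad, forces in N, time in s.
With the tool pointing down it reaches from about 0.25 to 0.85 m from the base axis. Payload 12.5 kg.
Tool frame: the origin (TCP) lies midway between the tips of the shut fingers; the grasp point (between the pads) lies behind it (robot.grip_point_offset is the z of the grasp point in the tool frame, in m); z points along the fingers, y is the line along which they close (so a half turn about z gives the same grasp; the last joint's range is limited). The gripper opens to 93 mm and grips with 3 to 60 N. Pads are 15 mm wide; open, the fingers measure 128 mm over their backs; the gripper's body (75 mm by 188 mm) begins 65 mm behind the grasp point.
Start: joints at [1.176, 0.351, 1.652, -0, 1.139, -0.085], TCP at [0.168, 0.524, 0.219] pointing down, gripper open.
Joint ranges: [-2.75, 2.75], [-0.79, 2.1], [0.01, 2.65], [-1.57, 4.71], [0.07, 3.14], [-2.87, 2.87]. Speed limits (rad/s): [2.22, 2.22, 2.79, 3.14, 3.14, 3.14].

### API

Orientations are given as a unit quaternion [w, x, y, z].
In Python, from cell import robot gives the robot as it stands.
- The arm moves only by the tool drive_tool, never from a script. Its argument "rows" is a list of rows, each a list of 6 numbers: the shift along the tool's x, y, z scaled (see below), then the turn, a rotation vector about the tool's x, y, z scaled (see below). In form: [[x, y, z, wx, wy, wz], ...]. A call has 1 to 10 rows; each row shifts and turns the commanded pose from where the row before left it, along the tool's axes as they then stand; what a row does not reach is not made up. The controller multiplies each number of a shift by 0.025 m and each number of a turn by 6 degrees. A row lasts 1/8 s, in which the tool goes at most 62.5 mm and 10.7 degrees, less where a joint would pass 70% of its speed; a pose out of reach is approached as far as the arm can. A call with a number of a shift or a turn outside -1 to 1 is refused whole. A call with a gripper value outside its range is refused whole. "fingers" is the opening, from 0 (shut) to 1 (fully open), set as the call begins (left out, the last holds). The fingers move at their own pace and stop on an object; "grip_force" is the grip in N (left out, the last holds). Time passes only in rows, so rows that do not move let the fingers close. It gives the time, the measured TCP pose, the force, the opening and the grip force at its end, in the units of the state.
- robot.sense(): the state, without advancing time (a new reading comes with each control period).
- robot.snapshot(name): name is "scene" or "top" or "wrist"; returns a dict with "color" (384x512x3 uint8, red, green, blue), "fx", "fy", "cx", "cy" (pixels), "k1" (the pictures are not rectified: a ray, as slopes to the right and down, at radius r is drawn at 1 + k1 r^2 times it, then the intrinsics apply), "origin" and "rotation" of the camera in the world. Camera axes: x right, y down, z forward; pixel columns grow to the right and rows downward; lengths in m; the calibration is good to about 2 mm. A picture is of the moment at which its call begins. There is no depth.
- robot.finish_job(): hands the job in; it is judged then, once.
Trained networks look in a picture, given as the dict that the camera call returned (one of the last four; its "shot" number tells which), for a name from the list of things; names that differ only in an ending like _2 or _b are one class to them, and where a whole thing is asked for, a point or a joint stands for the part that bears it (a point fixed in the world has none). Each returns a list of dicts, best first, with "score" (0 to 1); they miss things now and then, are a little off and sometimes report something else, mostly with a low value. They report only what shows in the picture. A call takes as long as a camera call. They do not tell look-alikes from the thing itself.
- robot.outline_of(query, picture): "region" (384x512 bool, what is visible of it).
- robot.mark_of(query, picture): "point" ([x, y, z] in m, in world coordinates, good to about 4 mm: a listed point, or the origin of a listed thing).
The state is a dict: "t": time; "joint_positions": joint angles; "joint_velocities": joint speeds; "joint_efforts": joint torques, N m; "ee_pos": TCP position; "ee_rot": TCP orientation; "ft_force": force on the tool from outside, world axes, zero at the start; "wrist_torque": the same for the moment, N m; "grip_width": finger opening in m; "finger_force": force on a finger pad.
Only numpy, scipy, OpenCV 4.12 (cv2) and the standard library are available. Lean on these libraries where they do the work, as an engineer would, in place of code of your own. Each camera call takes 0.05 s, during which the arm holds its last target. There are 200 camera calls.

### The job

Lay the red lid on the red tin and the blue lid on the blue tin in the press tray, letting go of each, then push the tray fully home under the press. Pull the red-handled lever down until you feel both lids go solid on their rims, without leaning harder on it, and ease it slowly all the way back up rather than letting it snap. Close the lids only with the press, leave the tray in it, and leave the yellow lid and the other things on the bench where they are.

Things in the scene. Friction and masses are not known exactly. Their poses are not given: they have to be found in the camera images.
- lid_red: Red lid: a 68 mm flange 5 mm thick, a 50 mm plug 12 mm long under it that tapers to 40 mm at its foot, and a central round knob 22 mm across and 24 mm tall on top (41 mm overall, 60 g). Origin: centre of the plug's underside; z is its axis, pointing up through the knob. It starts standing on its plug somewhere on the bench.
- lid_blue: Blue lid: a 68 mm flange 5 mm thick, a 50 mm plug 12 mm long under it that tapers to 40 mm at its foot, and a central round knob 22 mm across and 24 mm tall on top (41 mm overall, 60 g). Origin: centre of the plug's underside; z is its axis, pointing up through the knob. It starts standing on its plug somewhere on the bench.
- tin_red: Red open tin, 66 mm across, 50 mm tall, 58 mm bore, in one of the tray's two pockets. Origin: centre of its underside, z up. Inside, 6 to 8 mm below the rim, is a black sealing disc that slides down the bore only under about 24 N, so a lid laid in the mouth stands 4 to 6 mm proud until pressed. Closed, the flange lies on the rim, the lid's origin 38 mm above the tin's.
- tin_blue: Blue open tin, 66 mm across, 50 mm tall, 58 mm bore, in one of the tray's two pockets. Origin: centre of its underside, z up. Inside, 6 to 8 mm below the rim, is a black sealing disc that slides down the bore only under about 24 N, so a lid laid in the mouth stands 4 to 6 mm proud until pressed. Closed, the flange lies on the rim, the lid's origin 38 mm above the tin's.
- press: Fixed press, green crosshead 226 mm high. Origin: on the bench under the middle of the steel platen; x: the way the tray slides in, y: left. Tins 84 mm apart along y, at first 125 mm before the platen. Base 12 mm high, from 215 mm before to 75 mm behind the origin, 280 mm wide. Crosshead and platen 40 mm deep in x.
- tray (a joint): Slide of the aluminium tray, m: 0 pulled out (start), 0.125 fully home against its stop. It moves with about 3 N, by pushing.
- push_plate (a point): Centre of the robot-side face of the tray's upright black push plate, 60 mm wide, 10 mm thick, spanning 15 mm below to 15 mm above this point, 47 mm above the bench. Push it along the press's x.
- lever (a joint): Lever angle, rad: 0 up (start), grows as the handle goes down, end of its travel 1.05, which the lids meet well before. A spring always drives it back up; about 5 N at the handle unloaded, about 6 N more while the lids slide down, then suddenly solid. The platen goes down 36.8 mm per radian from 123 to 133 mm above the bench (set anew each time, not reported).
- handle (a point): Middle of the free part of the red crossbar at the lever's end: 22 mm diameter, along the press's y, 42 mm to the press's left of the lever arm, ending 37 mm further left. It moves on a 220 mm arc, starting about 316 mm above the bench. It can be pressed down from above with closed fingers.
- lever_pivot (a point): Point on the lever's axis, in the plane of the handle's travel, 195 mm above the bench; the handle's arc is about this point, 33 degrees above level at the start on the robot's side of it.
- lid_yellow: Yellow lid of the same shape, which has no tin here: leave it. Origin: centre of its underside.
- jar: Small closed jar with a green cap, 48 mm across, 100 mm tall; leave it. Origin under its centre.
- bushing: Steel bushing, 26 mm across, 14 mm tall; leave it. Origin under its centre.
- weight: Brass weight, 24 mm across, 26 mm tall; leave it. Origin under its centre.
- screwdriver: Orange screwdriver 180 mm long, lying along its x; leave it.
- cup: Steel cup, 64 mm across, 50 mm tall; leave it. Origin under its centre.
There are look-alikes about, which are no part of the job. Leave any pink look-alike of the lid_blue alone.

How it is judged:
On the way, in this order (a step that is already met when the one before it is completed fails the run):
1. both lids lie on the tins of their colour, let go (horizontal distance between lid_red and tin_red below 0.006 m and z of lid_red in the frame of tin_red between 0.034 and 0.047 m and angle between each of lid_red, lid_blue's own z axis and vertical below 0.12 rad and horizontal distance between lid_blue and tin_blue below 0.006 m and z of lid_blue in the frame of tin_blue between 0.034 and 0.047 m and contact force between the fingers and lid_red below 0.1 N and contact force between the fingers and lid_blue below 0.1 N), for 0.2 s.
2. the tray is pushed fully home (value of joint tray above 0.121 m), for 0.1 s.
3. the lever is pulled down and presses both lids onto their rims (horizontal distance between lid_red and tin_red below 0.006 m and z of lid_red in the frame of tin_red between 0.034 and 0.0396 m and angle between each of lid_red, lid_blue's own z axis and vertical below 0.12 rad and horizontal distance between lid_blue and tin_blue below 0.006 m and z of lid_blue in the frame of tin_blue between 0.034 and 0.0396 m and value of joint lever above 0.55 rad), for 0.2 s.
4. the lever is back up (value of joint lever below 0.06 rad), for 0.2 s.
At the end, for the whole second after the job is handed in: Each lid sits centred (6 mm) and level on the tin of its own colour, its flange down on the rim within 1.6 mm, upright and at rest; the tray is home under the press within 8 mm; the lever is up again within 0.06 rad (horizontal distance between lid_red and tin_red below 0.006 m and z of lid_red in the frame of tin_red between 0.034 and 0.0396 m and angle between each of lid_red, lid_blue's own z axis and vertical below 0.12 rad and horizontal distance between lid_blue and tin_blue below 0.006 m and z of lid_blue in the frame of tin_blue between 0.034 and 0.0396 m and value of joint tray above 0.117 m and value of joint lever below 0.06 rad and angle between each of tin_red, tin_blue's own z axis and vertical below 0.1 rad and linear speed of each of lid_red, lid_blue below 0.02 m/s); the robot touches nothing.
It fails at once if the lever snaps back (faster than 1.5 rad/s upward) (velocity of joint lever below -1.5 rad/s).
It fails at once if the lever is leaned on with more than 45 N (contact force between lever and anything else above 45 N).
It fails at once if a lid is closed outside the press ((z of lid_red in the frame of tin_red below 0.0396 m and horizontal distance between lid_red and tin_red below 0.01 m and value of joint tray below 0.11 m) or (z of lid_blue in the frame of tin_blue below 0.0396 m and horizontal distance between lid_blue and tin_blue below 0.01 m and value of joint tray below 0.11 m)).
It fails at once if another thing on the bench is shifted more than 30 mm (distance of any of lid_yellow, jar, bushing, weight, screwdriver, cup from where it was at the start of the episode above 0.03 m).
It also fails if it takes over 72 s, if anything falls off the work surface, if the arm or the gripper's body presses on something with over 40 N, if the wrist force passes 120 N, or if a joint passes its speed limit or range.

## Working session

There is one attempt and no reset: what is moved stays moved. The work goes in short steps, Python scripts to look and compute and a tool call to move; the robot and the scene stay as the last step left them, time stands still between calls to the robot, and variables do not carry over. Pictures are saved under pics/ and viewed, at most 12 in all, crops included, and the job is handed in when it is done.

Besides the shell and the picture viewer there is one more tool, called after "Call:" in YAML: its name, and indented under it one key for each argument. drive_tool: Moves the arm, as the interface text tells. Its arguments: {"type":"object","properties":{"rows":{"type":"array","items":{"type":"array","items":{"type":"number","minimum":-1,"maximum":1}}},"fingers":{"type":"number"},"grip_force":{"type":"number"}},"required":["rows"]}

```bash
ls; mkdir -p pics
python3 - <<'E'
from cell import robot
import cv2,numpy as np
s=robot.sense();print({k:np.round(v,3).tolist() for k,v in s.items()}, robot.grip_point_offset)
for n in ["scene","top"]:
    p=robot.snapshot(n);cv2.imwrite(f"pics/{n}0.png",p["color"][:,:,::-1])
    print(n,p["origin"],np.round(p["rotation"],3).tolist())
    for q in ["lid_red","lid_blue","lid_yellow","tin_red","tin_blue","press","push_plate","handle","lever_pivot","jar","cup","weight","bushing","screwdriver"]:
        print(q,[(np.round(m["point"],4).tolist(),round(m["score"],2)) for m in robot.mark_of(q,p)[:3]])
E
```

```text
pics
{'t': 0.0, 'joint_positions': [1.176, 0.351, 1.652, -0.0, 1.139, -0.085], 'joint_velocities': [-0.001, -0.0, 0.001, -0.0, -0.001, 0.001], 'joint_efforts': [-0.001, -49.733, -28.526, 0.07, 0.026, -0.0], 'ee_pos': [0.167, 0.523, 0.218], 'ee_rot': [-0.0, 0.154, 0.988, -0.001], 'ft_force': [-0.402, -0.271, -0.683], 'wrist_torque': [-0.083, -0.01, 0.005], 'finger_force': 0.0, 'grip_width': 0.093} -0.0188
scene [ 1.02717994 -0.70208279  0.94032063] [-0.4, 0.871, 0.257, -0.121]
lid_red [([0.4541, -0.2039, -0.002], 0.75), ([0.6166, 0.427, -0.0008], 0.49)]
lid_blue [([0.7319, -0.2711, -0.0052], 0.9), ([0.7281, -0.1717, -0.0028], 0.66)]
lid_yellow [([0.5269, -0.3584, 0.0044], 0.65)]
tin_red []
tin_blue [([0.5667, 0.0134, 0.0208], 0.69)]
press [([0.6918, 0.0459, 0.0014], 0.8)]
push_plate [([0.4902, 0.0609, 0.0477], 0.93)]
handle [([0.5723, 0.2549, 0.3211], 0.64), ([0.5734, 0.0979, 0.0209], 0.22)]
lever_pivot [([0.7567, 0.2418, 0.1925], 0.84)]
jar [([0.6641, -0.4028, 0.0015], 0.86)]
cup [([0.615, 0.4295, -0.0018], 0.38)]
weight [([0.3997, -0.3383, 0.004], 0.37)]
bushing [([0.5265, -0.2627, 
[... 256 characters left out ...]
[0.7343, -0.1733, -0.0018], 0.64)]
lid_yellow [([0.5279, -0.3542, -0.0008], 0.81)]
tin_red [([0.5742, 0.0973, 0.0211], 0.93)]
tin_blue [([0.5664, 0.016, 0.0255], 0.59), ([0.6958, 0.0458, 0.0008], 0.19)]
press [([0.695, 0.0445, -0.0042], 0.78)]
push_plate [([0.4928, 0.0581, 0.0474], 0.85)]
handle [([0.5747, 0.255, 0.3152], 0.7)]
lever_pivot [([0.7626, 0.2411, 0.1922], 0.92)]
jar [([0.6695, -0.4031, -0.0045], 0.81)]
cup [([0.6143, 0.4266, -0.0009], 0.72)]
weight [([0.5312, -0.2636, -0.0012], 0.74), ([0.6678, -0.4001, -0.0035], 0.63), ([0.4006, -0.3372, -0.0018], 0.58)]
bushing [([0.5313, -0.2628, 0.0029], 0.46)]
screwdriver [([0.4885, 0.4181, -0.0032], 0.65), ([0.6915, 0.0438, -0.0018], 0.33)]
```

View pics/scene0.png

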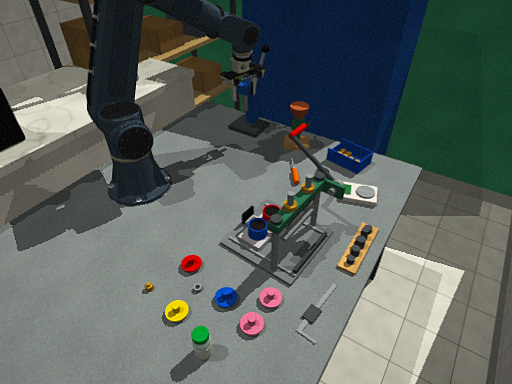

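View pics/top0.png

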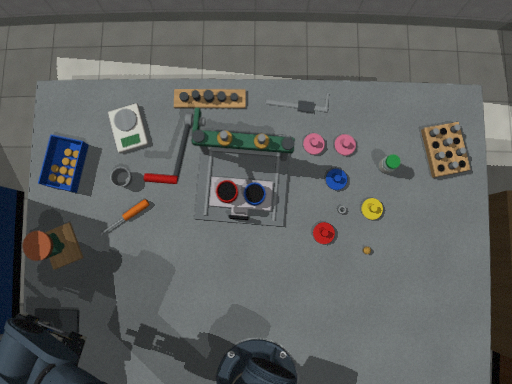

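```bash
cat > h.py <<'E'
from cell import robot
import cv2,numpy as np
from scipy.spatial.transform import Rotation as R
def K(p): return np.array([[p["fx"],0,p["cx"]],[0,p["fy"],p["cy"]],[0,0,1.]])
def D(p): return np.array([p["k1"],0,0,0.])
def world(p,uv,z):
    n=cv2.undistortPoints(np.array(uv,float).reshape(-1,1,2),K(p),D(p)).reshape(-1,2)
    d=np.c_[n,np.ones(len(n))]@np.array(p["rotation"]).T; o=np.array(p["origin"])
    return o+d*((z-o[2])/d[:,2])[:,None]
def blob(p,col,near,z,rad=30):
    """centre at height z of the colour blob close to world point near; hull ellipse centre"""
    Rm=np.array(p["rotation"]);c=(np.array(near)-p["origin"])@Rm
    uv,_=cv2.projectPoints(c.reshape(1,3),np.zeros(3),np.zeros(3),K(p),D(p));u=uv.ravel()
    hsv=cv2.cvtColor(p["color"],cv2.COLOR_RGB2HSV);h,s,v=[hsv[...,i].astype(int) for i in range(3)]
    m=(s>110)&(v>50)&({"red":(h<8)|(h>172),"blue":(h>105)&(h<130)}[col])
    yy,xx=np.mgrid[:384,:512];m&=(xx-u[0])**2+(yy-u[1])**2<rad**2
    pts=np.c_[xx[m],yy[m]].astype(np.int32)
    if len(pts)<15:return None
    e=cv2.fitEllipse(cv2.convexHull(pts)) 
    return np.round(world(p,[e[0]],z)[0],4).tolist(),np.round(e[0]+e[1],1).tolist(),len(pts)
def st():
    s=robot.sense();r=R.from_quat(np.roll(s["ee_rot"],-1))
    print("t",round(s["t"],2),"pos",np.round(s["ee_pos"],4).tolist(),"F",np.round(s["ft_force"],1).tolist(),"grip",round(s["grip_width"],4),round(float(s["finger_force"]),1),"q",np.round(s["joint_positions"],2).tolist())
    return np.array(s["ee_pos"]),r
def need(pos,r,tgt,yaw=None):
    d=r.inv().apply(np.array(tgt)-pos)/0.025
    out=np.round(d,2).tolist()
    if yaw is not None: # tool y at world (-sin,cos), tool z down
        y=np.array([-np.sin(yaw),np.cos(yaw),0]);z=np.array([0,0,-1.]);x=np.cross(y,z)
        out+=np.round((r.inv()*R.from_matrix(np.c_[x,y,z])).as_rotvec(degrees=True)/6,2).tolist()
    return out
E
python3 - <<'E'
from h import *
for n in ["top","scene"]:
    p=robot.snapshot(n)
    for c,l,t in [("red",[.45,-.203,.02],[.573,.097,.07]),("blue",[.621,-.243,.02],[.566,.015,.07])]:
        print(n,c,blob(p,c,l,.017,20),blob(p,c,t,.068,16))
    m=robot.mark_of("handle",p);print(m[0]["point"])
pos,r=st()
for yaw in (-.085,-.1):
  print(need(pos,r,[.449,-.2035,.15],yaw))
E
```

```text
Traceback (most recent call last):
  File "h.py", line 12, in blob
    Rm=np.array(p["rotation"]);c=(np.array(near)-p["origin"])@Rm
                                 ~~~~~~~~~~~~~~~~~~~~~~~~~~~~^~~
ValueError: matmul: Input operand 1 has a mismatch in its core dimension 0, with gufunc signature (n?,k),(k,m?)->(n?,m?) (size 4 is different from 3)
```

```bash
sed -i 's/np.array(p\["rotation"\])/RM(p)/' h.py; sed -i '4i def RM(p): return R.from_quat(np.roll(p["rotation"],-1)).as_matrix()' h.py
python3 - <<'E'
from h import *
for n in ["top","scene"]:
    p=robot.snapshot(n)
    for c,l,t in [("red",[.45,-.203,.02],[.573,.097,.07]),("blue",[.621,-.243,.02],[.566,.015,.07])]:
        print(n,c,blob(p,c,l,.017,20),blob(p,c,t,.068,16))
    m=robot.mark_of("handle",p);print(m[0]["point"])
pos,r=st()
for yaw in (-.085,-.1):
  print(need(pos,r,[.449,-.2035,.15],yaw))
E
```

```text
top red ([0.4521, -0.2022, 0.017], [323.5, 232.8, 21.6, 22.1], 384) ([0.5734, 0.096, 0.068], [226.6, 191.0, 21.6, 22.6], 148)
top blue ([0.6209, -0.2429, 0.017], [336.1, 178.8, 21.1, 21.9], 370) ([0.5674, 0.0128, 0.068], [254.3, 193.3, 21.5, 22.5], 143)
[0.5782, 0.2566, 0.317]
scene red ([0.4531, -0.2036, 0.017], [190.8, 262.9, 16.7, 21.5], 291) ([0.5797, 0.089, 0.068], [271.6, 213.1, 18.4, 20.3], 100)
scene blue ([0.6218, -0.2438, 0.017], [225.5, 296.7, 20.0, 23.2], 373) ([0.577, -0.0006, 0.068], [257.2, 228.4, 21.6, 22.6], 250)
[0.5749, 0.2546, 0.3165]
t 1.75 pos [0.1677, 0.5238, 0.2186] F [0.3, 0.3, -0.4] grip 0.0932 0.0 q [1.18, 0.35, 1.65, 0.0, 1.14, -0.08]
[-19.59, -24.28, 2.75, -0.0, -0.0, -2.15]
[-19.59, -24.28, 2.75, -0.0, -0.0, -2.0]
```

Call:
drive_tool:
  rows:
    - [0, 0, 0, 0, 0, -0.75]
    - [0, 0, 0, 0, 0, -0.75]
    - [0, 0, 0, 0, 0, -0.75]
    - [-0.45, -0.9, 0, 0, 0, 0]
    - [-0.45, -0.9, 0, 0, 0, 0]
    - [-0.45, -0.9, 0, 0, 0, 0]
    - [-0.45, -0.9, 0, 0, 0, 0]
    - [-0.45, -0.9, 0, 0, 0, 0]
    - [-0.45, -0.9, 0, 0, 0, 0]
    - [-0.45, -0.9, 0, 0, 0, 0]
  fingers: 0.6

```text
t: 3.0
ee_pos: [0.2348, 0.3602, 0.2187]
ee_rot: [0.0, 0.037, 0.999, 0.0]
ft_force: [0.4, 0.6, -0.5]
grip_width: 0.0557
finger_force: 0.0
```

Call:
drive_tool:
  rows:
    - [-0.45, -0.9, 0, 0, 0, 0]
    - [-0.45, -0.9, 0, 0, 0, 0]
    - [-0.45, -0.9, 0, 0, 0, 0]
    - [-0.45, -0.9, 0, 0, 0, 0]
    - [-0.45, -0.9, 0, 0, 0, 0]
    - [-0.45, -0.9, 0, 0, 0, 0]
    - [-0.45, -0.9, 0, 0, 0, 0]
    - [-0.45, -0.9, 0, 0, 0, 0]
    - [-0.45, -0.9, 0, 0, 0, 0]
    - [-0.45, -0.9, 0, 0, 0, 0]

```text
t: 4.25
ee_pos: [0.3303, 0.1274, 0.2188]
ee_rot: [0.0, 0.037, 0.999, 0.0]
ft_force: [0.6, 0.2, -1.0]
grip_width: 0.0558
finger_force: 0.0
```

Call:
drive_tool:
  rows:
    - [-0.45, -0.9, 0.3, 0, 0, 0]
    - [-0.45, -0.9, 0.3, 0, 0, 0]
    - [-0.45, -0.9, 0.3, 0, 0, 0]
    - [-0.45, -0.9, 0.3, 0, 0, 0]
    - [-0.45, -0.9, 0.3, 0, 0, 0]
    - [-0.45, -0.9, 0.3, 0, 0, 0]
    - [-0.45, -0.9, 0.3, 0, 0, 0]
    - [-0.45, -0.9, 0.3, 0, 0, 0]
    - [-0.45, -0.9, 0.3, 0, 0, 0]
    - [-0.45, -0.9, 0.3, 0, 0, 0]

```text
t: 5.5
ee_pos: [0.4259, -0.1054, 0.1435]
ee_rot: [0.0, 0.037, 0.999, -0.0]
ft_force: [-0.8, 0.8, 0.1]
grip_width: 0.056
finger_force: 0.0
```

Run:
```python
from h import *
pos,r=st()
print(need(pos,r,[.4525,-.203,.12],-.075))
p=robot.snapshot("wrist");cv2.imwrite("pics/w1.png",p["color"][:,:,::-1])
print(p["origin"],blob(p,"red",[.4525,-.203,.02],.017,150))
```

```text
t 5.5 pos [0.4259, -0.1054, 0.1435] F [-0.8, 0.8, 0.1] grip 0.056 0.0 q [-0.35, 0.26, 2.0, 0.0, 0.88, -1.85]
[-1.35, -3.81, 0.94, -0.0, 0.0, 0.01]
[ 0.34652002 -0.09974819  0.30999201] ([0.4515, -0.2046, 0.017], [152.0, 218.9, 66.2, 73.9], 3771)
```

View pics/w1.png

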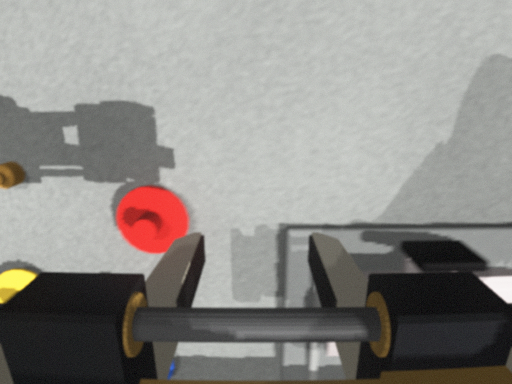

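Call:
drive_tool:
  rows:
    - [-0.35, -0.95, 0, 0, 0, 0]
    - [-0.35, -0.95, 0, 0, 0, 0]
    - [-0.35, -0.95, 0, 0, 0, 0]
    - [-0.28, -1.0, 0, 0, 0, 0]
    - [0, 0, 0.9, 0, 0, 0]
    - [0, 0, 0.9, 0, 0, 0]
    - [0, 0, 0.9, 0, 0, 0]
    - [0, 0, 0.9, 0, 0, 0]
    - [0, 0, 0.9, 0, 0, 0]
    - [0, 0, 0.3, 0, 0, 0]

```text
t: 6.8
ee_pos: [0.4511, -0.2025, 0.0228]
ee_rot: [-0.001, 0.037, 0.999, 0.0]
ft_force: [0.1, 0.0, 0.2]
grip_width: 0.0563
finger_force: 0.0
```

Run:
```python
from h import *
pos,r=st()
print(need(pos,r,[.452,-.204,.0195],-.075))
```

```text
t 6.8 pos [0.4511, -0.2025, 0.0228] F [0.1, 0.0, 0.2] grip 0.0563 0.0 q [-0.52, 0.56, 1.93, 0.0, 0.66, -2.01]
[-0.04, -0.06, 0.13, 0.01, -0.01, 0.01]
```

Grip and lift.

Call:
drive_tool:
  rows:
    - [-0.04, -0.04, 0.1, 0, 0, 0]
    - [0, 0, 0, 0, 0, 0]
    - [0, 0, 0, 0, 0, 0]
    - [0, 0, 0, 0, 0, 0]
    - [0, 0, 0, 0, 0, 0]
    - [0, 0, -0.6, 0, 0, 0]
    - [0, 0, -1, 0, 0, 0]
    - [0, 0, -1, 0, 0, 0]
    - [0, 0, -1, 0, 0, 0]
    - [0, 0, -1, 0, 0, 0]
  fingers: 0
  grip_force: 20

```text
t: 8.05
ee_pos: [0.4524, -0.204, 0.1378]
ee_rot: [0.0, 0.037, 0.999, -0.0]
ft_force: [-0.7, -0.6, -0.9]
grip_width: 0.0218
finger_force: 20.0
```

Run:
```python
from h import *
pos,r=st()
p=robot.snapshot("wrist");cv2.imwrite("pics/w2.png",p["color"][:,:,::-1])
p=robot.snapshot("top")
print([(t,blob(p,c,t,.068,16)) for c,t in (("red",[.573,.096,.07]),("blue",[.567,.013,.07]))])
print(need(pos,r,[.5734,.096,.1337],-.075),need(pos,r,[.5734,.096,.09],-.075))
```

```text
t 8.05 pos [0.4524, -0.204, 0.1378] F [-0.7, -0.6, -0.9] grip 0.0218 20.0 q [-0.52, 0.36, 1.87, -0.0, 0.91, -2.01]
[([0.573, 0.096, 0.07], ([0.5732, 0.0961, 0.068], [226.6, 191.1, 21.4, 22.9], 153)), ([0.567, 0.013, 0.07], ([0.5673, 0.0129, 0.068], [254.3, 193.3, 21.6, 22.5], 145))]
[-3.94, 12.33, 0.16, -0.0, 0.0, 0.01] [-3.94, 12.33, 1.91, -0.0, 0.0, 0.01]
```

View pics/w2.png

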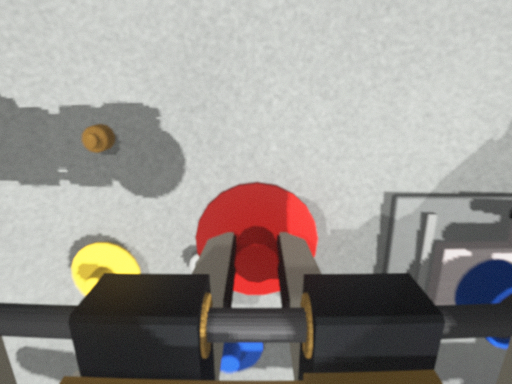

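Call:
drive_tool:
  rows:
    - [-0.3, 0.95, 0, 0, 0, 0]
    - [-0.3, 0.95, 0, 0, 0, 0]
    - [-0.3, 0.95, 0, 0, 0, 0]
    - [-0.3, 0.95, 0, 0, 0, 0]
    - [-0.3, 0.95, 0, 0, 0, 0]
    - [-0.3, 0.95, 0, 0, 0, 0]
    - [-0.3, 0.95, 0, 0, 0, 0]
    - [-0.3, 0.95, 0, 0, 0, 0]
    - [-0.3, 0.95, 0, 0, 0, 0]
    - [-0.3, 0.95, 0, 0, 0, 0]

```text
t: 9.4
ee_pos: [0.5447, 0.028, 0.1356]
ee_rot: [-0.0, 0.037, 0.999, -0.0]
ft_force: [0.5, 0.9, -0.8]
grip_width: 0.021
finger_force: 20.0
```

Call:
drive_tool:
  rows:
    - [-0.3, 0.95, 0, 0, 0, 0]
    - [-0.3, 0.95, 0, 0, 0, 0]
    - [-0.34, 0.93, 0, 0, 0, 0]
    - [0, 0, 0.4, 0, 0, 0]
    - [0, 0, 0.4, 0, 0, 0]
    - [0, 0, 0, 0, 0, 0]
    - [0, 0, 0, 0, 0, 0]

```text
t: 10.28
ee_pos: [0.5735, 0.0955, 0.1161]
ee_rot: [-0.0, 0.037, 0.999, -0.0]
ft_force: [-0.1, 0.5, 0.6]
grip_width: 0.0215
finger_force: 20.0
```

Run:
```python
from h import *
pos,r=st()
p=robot.snapshot("wrist");cv2.imwrite("pics/w3.png",p["color"][:,:,::-1])
p=robot.snapshot("top")
for q in("tin_red","tin_blue"):print([(np.round(m["point"],4),m["score"]) for m in robot.mark_of(q,p)[:2]])
print(need(pos,r,[.5734,.096,.09],-.075))
print(blob(p,"blue",[.567,.013,.07],.068,16))
```

```text
t 10.28 pos [0.5735, 0.0955, 0.1161] F [-0.1, 0.5, 0.6] grip 0.0215 20.0 q [0.08, 0.53, 1.66, -0.0, 0.96, -1.41]
[]
[(array([ 0.692 ,  0.0448, -0.0015]), 0.52), (array([0.566 , 0.0125, 0.0216]), 0.43)]
[0.0, 0.02, 1.05, -0.0, -0.0, 0.0]
([0.5644, 0.0098, 0.068], [255.3, 194.3, 18.6, 21.9], 82)
```

View pics/w3.png

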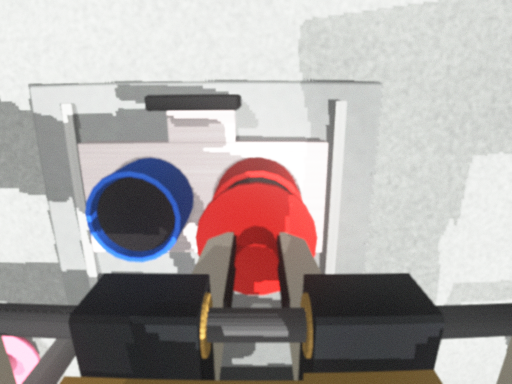

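Call:
drive_tool:
  rows:
    - [0, 0, 0.4, 0, 0, 0]
    - [0, 0, 0.4, 0, 0, 0]
    - [0, 0, 0.2, 0, 0, 0]
    - [0, 0, 0.1, 0, 0, 0]
    - [0, 0, 0, 0, 0, 0]

```text
t: 11.1
ee_pos: [0.5736, 0.0961, 0.0885]
ee_rot: [-0.0, 0.037, 0.999, -0.0]
ft_force: [0.2, 0.0, 0.1]
grip_width: 0.0215
finger_force: 20.0
```

Call:
drive_tool:
  rows:
    - [0, 0, 0.06, 0, 0, 0]
    - [0, 0, 0.06, 0, 0, 0]
    - [0, 0, 0, 0, 0, 0]

```text
t: 11.48
ee_pos: [0.5735, 0.096, 0.0856]
ee_rot: [-0.0, 0.037, 0.999, -0.0]
ft_force: [-0.0, 0.4, -0.1]
grip_width: 0.0217
finger_force: 20.0
```

Call:
drive_tool:
  rows:
    - [0, 0, 0.05, 0, 0, 0]
    - [0, 0, 0, 0, 0, 0]

```text
t: 11.72
ee_pos: [0.5741, 0.0961, 0.0852]
ee_rot: [0.001, 0.037, 0.999, 0.0]
ft_force: [-1.6, -0.3, 7.6]
grip_width: 0.0215
finger_force: 20.0
```

Call:
drive_tool:
  rows:
    - [0, 0, 0.05, 0, 0, 0]
    - [0, 0, 0, 0, 0, 0]

```text
t: 11.98
ee_pos: [0.575, 0.0961, 0.0852]
ee_rot: [0.002, 0.037, 0.999, 0.0]
ft_force: [-1.3, -1.2, 15.1]
grip_width: 0.0215
finger_force: 20.0
```

Call:
drive_tool:
  rows:
    - [0, 0, -0.06, 0, 0, 0]
    - [0, 0, -0.03, 0, 0, 0]

```text
t: 12.22
ee_pos: [0.5734, 0.096, 0.0854]
ee_rot: [-0.0, 0.037, 0.999, -0.0]
ft_force: [-0.3, -0.2, -0.5]
grip_width: 0.0215
finger_force: 20.0
```

Call:
drive_tool:
  rows:
    - [0, 0, 0, 0, 0, 0]
    - [0, 0, 0, 0, 0, 0]
    - [0, 0, 0, 0, 0, 0]
    - [0, 0, -0.6, 0, 0, 0]
    - [0, 0, -1, 0, 0, 0]
    - [0.35, -1, -1, 0, 0, 0]
  fingers: 0.5

```text
t: 12.98
ee_pos: [0.5633, 0.0723, 0.1521]
ee_rot: [0.001, 0.036, 0.999, 0.0]
ft_force: [-0.1, -0.9, -0.4]
grip_width: 0.0463
finger_force: 0.0
```

Run:
```python
from h import *
pos,r=st()
p=robot.snapshot("wrist");cv2.imwrite("pics/w4.png",p["color"][:,:,::-1])
print(blob(p,"red",[.5734,.096,.07],.081,120))
print(need(pos,r,[.621,-.2435,.15],-.075))
```

```text
t 12.97 pos [0.5633, 0.0723, 0.1521] F [-0.1, -0.9, -0.4] grip 0.0463 0.0 q [0.05, 0.46, 1.67, 0.0, 1.01, -1.45]
([0.5716, 0.094, 0.081], [286.2, 212.8, 85.4, 105.8], 6288)
[-3.22, -12.43, 0.08, 0.0, 0.01, 0.02]
```

View pics/w4.png

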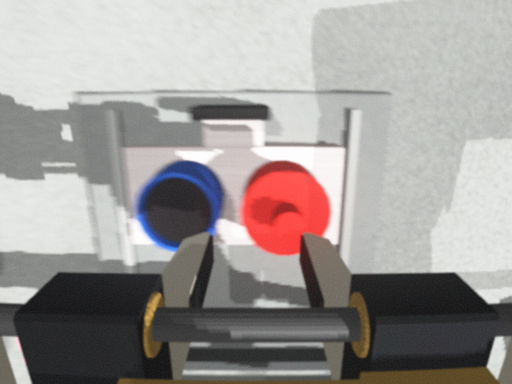

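Call:
drive_tool:
  rows:
    - [-0.2, -0.95, 0, 0, 0, 0]
    - [-0.2, -0.95, 0, 0, 0, 0]
    - [-0.2, -0.95, 0, 0, 0, 0]
    - [-0.2, -0.95, 0, 0, 0, 0]
    - [-0.2, -0.95, 0, 0, 0, 0]
    - [-0.2, -0.95, 0, 0, 0, 0]
    - [-0.2, -0.95, 0, 0, 0, 0]
    - [-0.2, -0.95, 0, 0, 0, 0]
    - [-0.2, -0.95, 0, 0, 0, 0]
    - [-0.3, -0.95, 0, 0, 0, 0]

```text
t: 14.28
ee_pos: [0.5981, -0.1702, 0.1507]
ee_rot: [0.0, 0.037, 0.999, -0.0]
ft_force: [0.6, 0.2, -0.2]
grip_width: 0.0466
finger_force: 0.0
```

Run:
```python
from h import *
pos,r=st()
p=robot.snapshot("wrist")
print(blob(p,"blue",[.621,-.2435,.02],.017,90))
print(need(pos,r,[.621,-.2435,.02],-.075))
```

```text
t 14.28 pos [0.5981, -0.1702, 0.1507] F [0.6, 0.2, -0.2] grip 0.0466 0.0 q [-0.35, 0.55, 1.52, 0.0, 1.07, -1.85]
([0.6201, -0.2454, 0.017], [178.5, 210.9, 65.4, 72.7], 3598)
[-1.13, -2.86, 5.23, -0.0, 0.0, 0.01]
```

Call:
drive_tool:
  rows:
    - [-0.4, -0.95, 0, 0, 0, 0]
    - [-0.4, -0.95, 0, 0, 0, 0]
    - [-0.3, -0.98, 0, 0, 0, 0]
    - [0, 0, 0.9, 0, 0, 0]
    - [0, 0, 0.9, 0, 0, 0]
    - [0, 0, 0.9, 0, 0, 0]
    - [0, 0, 0.9, 0, 0, 0]
    - [0, 0, 0.9, 0, 0, 0]
    - [0, 0, 0.6, 0, 0, 0]
    - [0, 0, 0, 0, 0, 0]

```text
t: 15.58
ee_pos: [0.6194, -0.2426, 0.0218]
ee_rot: [-0.001, 0.037, 0.999, 0.0]
ft_force: [0.5, 0.7, 1.0]
grip_width: 0.0463
finger_force: 0.0
```

Call:
drive_tool:
  rows:
    - [0, 0, 0.08, 0, 0, 0]
    - [0, 0, 0, 0, 0, 0]
    - [0, 0, 0, 0, 0, 0]
    - [0, 0, 0, 0, 0, 0]
    - [0, 0, -0.6, 0, 0, 0]
    - [0, 0, -1, 0, 0, 0]
    - [0, 0, -1, 0, 0, 0]
    - [0, 0, -1, 0, 0, 0]
    - [0, 0, -1, 0, 0, 0]
    - [0, 0, 0, 0, 0, 0]
  fingers: 0

```text
t: 16.82
ee_pos: [0.6208, -0.2433, 0.1384]
ee_rot: [0.002, 0.037, 0.999, -0.001]
ft_force: [0.1, 0.2, -1.6]
grip_width: 0.0212
finger_force: 20.0
```

Run:
```python
from h import *
pos,r=st()
print(need(pos,r,[.5673,.0129,.12],-.075))
```

```text
t 16.82 pos [0.6208, -0.2433, 0.1384] F [0.1, 0.2, -1.6] grip 0.0212 20.0 q [-0.44, 0.64, 1.4, -0.0, 1.1, -1.94]
[2.89, 10.06, 0.71, -0.01, 0.04, 0.01]
```

Call:
drive_tool:
  rows:
    - [0.26, 0.9, 0, 0, 0, 0]
    - [0.26, 0.9, 0, 0, 0, 0]
    - [0.26, 0.9, 0, 0, 0, 0]
    - [0.26, 0.9, 0, 0, 0, 0]
    - [0.26, 0.9, 0, 0, 0, 0]
    - [0.26, 0.9, 0, 0, 0, 0]
    - [0.26, 0.9, 0, 0, 0, 0]
    - [0.26, 0.9, 0, 0, 0, 0]
    - [0.26, 0.9, 0, 0, 0, 0]
    - [0.26, 0.9, 0, 0, 0, 0]

```text
t: 18.08
ee_pos: [0.5713, -0.0121, 0.1359]
ee_rot: [0.0, 0.037, 0.999, -0.0]
ft_force: [0.1, 0.7, 0.2]
grip_width: 0.0214
finger_force: 20.0
```

Call:
drive_tool:
  rows:
    - [0.29, 0.9, 0, 0, 0, 0]
    - [0, 0.16, 0.3, 0, 0, 0]
    - [0, 0, 0.4, 0, 0, 0]
    - [0, 0, 0, 0, 0, 0]
    - [0, 0, 0, 0, 0, 0]

```text
t: 18.7
ee_pos: [0.5665, 0.0128, 0.1183]
ee_rot: [-0.0, 0.037, 0.999, -0.0]
ft_force: [-0.4, -0.4, -0.9]
grip_width: 0.0213
finger_force: 20.0
```

Run:
```python
from h import *
pos,r=st()
print(need(pos,r,[.5673,.0129,.089],-.075))
```

```text
t 18.7 pos [0.5665, 0.0128, 0.1183] F [-0.4, -0.4, -0.9] grip 0.0213 20.0 q [-0.06, 0.5, 1.7, -0.0, 0.94, -1.56]
[-0.03, 0.01, 1.17, -0.0, -0.0, 0.0]
```

Call:
drive_tool:
  rows:
    - [-0.03, 0, 0.4, 0, 0, 0]
    - [0, 0, 0.4, 0, 0, 0]
    - [0, 0, 0.25, 0, 0, 0]
    - [0, 0, 0.15, 0, 0, 0]
    - [0, 0, 0, 0, 0, 0]

```text
t: 19.32
ee_pos: [0.5671, 0.0133, 0.0882]
ee_rot: [-0.0, 0.037, 0.999, 0.0]
ft_force: [-0.4, 0.5, -0.5]
grip_width: 0.0214
finger_force: 20.0
```

Call:
drive_tool:
  rows:
    - [0, 0, 0.05, 0, 0, 0]
    - [0, 0, 0, 0, 0, 0]

```text
t: 19.58
ee_pos: [0.5672, 0.0133, 0.0873]
ee_rot: [0.0, 0.037, 0.999, -0.0]
ft_force: [-0.3, -0.6, -0.5]
grip_width: 0.0214
finger_force: 20.0
```

Call:
drive_tool:
  rows:
    - [0, 0, 0.05, 0, 0, 0]
    - [0, 0, 0, 0, 0, 0]

```text
t: 19.82
ee_pos: [0.5673, 0.0133, 0.0861]
ee_rot: [0.0, 0.037, 0.999, -0.0]
ft_force: [-0.9, 0.1, 0.7]
grip_width: 0.0214
finger_force: 20.0
```

Call:
drive_tool:
  rows:
    - [0, 0, 0.04, 0, 0, 0]
    - [0, 0, 0, 0, 0, 0]

```text
t: 20.08
ee_pos: [0.5679, 0.0132, 0.086]
ee_rot: [0.001, 0.037, 0.999, -0.0]
ft_force: [-2.4, -0.0, 10.9]
grip_width: 0.0215
finger_force: 20.0
```

Call:
drive_tool:
  rows:
    - [0, 0, 0.03, 0, 0, 0]
    - [0, 0, 0, 0, 0, 0]

```text
t: 20.32
ee_pos: [0.5686, 0.0132, 0.086]
ee_rot: [0.002, 0.037, 0.999, -0.0]
ft_force: [-1.5, 0.3, 15.8]
grip_width: 0.0211
finger_force: 20.0
```

Call:
drive_tool:
  rows:
    - [0, 0, -0.05, 0, 0, 0]
    - [0, 0, -0.02, 0, 0, 0]

```text
t: 20.58
ee_pos: [0.5675, 0.0133, 0.0861]
ee_rot: [0.0, 0.037, 0.999, -0.0]
ft_force: [0.5, 0.0, 1.0]
grip_width: 0.0217
finger_force: 20.0
```

Call:
drive_tool:
  rows:
    - [0, 0, 0, 0, 0, 0]
    - [0, 0, 0, 0, 0, 0]
    - [0, 0, 0, 0, 0, 0]
    - [0, 0, -0.6, 0, 0, 0]
    - [0, 0, -1, 0, 0, 0]
    - [0.5, 0.4, -0.5, 0, 0, 0]
    - [0.9, 0.4, 0, 0, 0, 0]
    - [0, 0, 0, 0, 0, 0]
  fingers: 0.5

```text
t: 21.58
ee_pos: [0.5324, 0.0368, 0.1388]
ee_rot: [-0.0, 0.037, 0.999, 0.0]
ft_force: [0.3, -0.0, 0.5]
grip_width: 0.0465
finger_force: 0.0
```

Run:
```python
from h import *
pos,r=st()
p=robot.snapshot("wrist");cv2.imwrite("pics/w5.png",p["color"][:,:,::-1])
print(blob(p,"red",[.5734,.096,.07],.081,45),blob(p,"blue",[.5673,.013,.07],.081,45))
m=robot.mark_of("push_plate",p);print([(x["point"],x["score"]) for x in m[:2]])
print(need(pos,r,[.4915-.035,.0595+.003,.05],-.075))
```

```text
t 21.57 pos [0.5324, 0.0368, 0.1388] F [0.3, -0.0, 0.5] grip 0.0465 0.0 q [-0.02, 0.42, 1.77, 0.0, 0.95, -1.52]
([0.5678, 0.0934, 0.081], [337.0, 250.6, 88.9, 89.7], 3656) ([0.562, 0.0148, 0.081], [229.3, 250.7, 86.5, 90.5], 5069)
[([0.4941, 0.0613, 0.0479], 0.93)]
[3.1, 0.8, 3.55, 0.0, -0.0, 0.02]
```

View pics/w5.png

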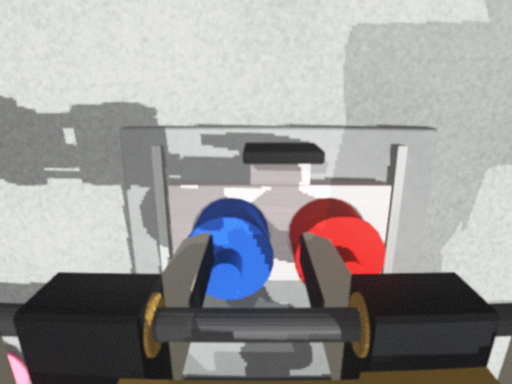

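Call:
drive_tool:
  rows:
    - [0.9, 0.2, 0, 0, 0, 0]
    - [0.9, 0.3, 0, 0, 0, 0]
    - [0.9, 0.3, 0, 0, 0, 0]
    - [0.55, 0, 0, 0, 0, 0]
    - [0, 0, 0.9, 0, 0, 0]
    - [0, 0, 0.9, 0, 0, 0]
    - [0, 0, 0.9, 0, 0, 0]
    - [0, 0, 0.9, 0, 0, 0]
    - [0, 0, 0, 0, 0, 0]
  fingers: 0

```text
t: 22.8
ee_pos: [0.4538, 0.0614, 0.0474]
ee_rot: [-0.001, 0.037, 0.999, -0.0]
ft_force: [0.0, -1.0, -0.2]
grip_width: 0.0003
finger_force: 0.0
```

Call:
drive_tool:
  rows:
    - [-0.3, 0, 0, 0, 0, 0]
    - [-0.3, 0, 0, 0, 0, 0]
    - [-0.3, 0, 0, 0, 0, 0]
    - [-0.3, 0, 0, 0, 0, 0]
    - [-0.2, 0, 0, 0, 0, 0]
    - [-0.2, 0, 0, 0, 0, 0]
    - [-0.2, 0, 0, 0, 0, 0]
    - [-0.2, 0, 0, 0, 0, 0]
    - [-0.2, 0, 0, 0, 0, 0]

```text
t: 23.92
ee_pos: [0.5093, 0.0577, 0.0483]
ee_rot: [-0.0, 0.037, 0.999, -0.0]
ft_force: [-2.3, 0.2, 1.3]
grip_width: 0.0005
finger_force: 1.4
```

Run:
```python
from h import *
pos,r=st()
```

```text
t 23.93 pos [0.5093, 0.0577, 0.0483] F [-2.3, 0.2, 1.3] grip 0.0005 1.4 q [0.02, 0.53, 1.88, 0.0, 0.73, -1.47]
```

Call:
drive_tool:
  rows:
    - [-0.25, 0, 0, 0, 0, 0]
    - [-0.25, 0, 0, 0, 0, 0]
    - [-0.25, 0, 0, 0, 0, 0]
    - [-0.25, 0, 0, 0, 0, 0]
    - [-0.25, 0, 0, 0, 0, 0]
    - [-0.25, 0, 0, 0, 0, 0]
    - [-0.25, 0, 0, 0, 0, 0]
    - [-0.25, 0, 0, 0, 0, 0]
    - [-0.25, 0, 0, 0, 0, 0]
    - [-0.25, 0, 0, 0, 0, 0]

```text
t: 25.18
ee_pos: [0.5717, 0.0531, 0.0483]
ee_rot: [-0.0, 0.037, 0.999, 0.0]
ft_force: [-2.8, 0.5, -1.1]
grip_width: 0.0006
finger_force: 1.4
```

Call:
drive_tool:
  rows:
    - [-0.25, 0, 0, 0, 0, 0]
    - [-0.25, 0, 0, 0, 0, 0]
    - [-0.25, 0, 0, 0, 0, 0]
    - [-0.2, 0, 0, 0, 0, 0]

```text
t: 25.68
ee_pos: [0.5955, 0.0513, 0.0484]
ee_rot: [0.0, 0.037, 0.999, 0.0]
ft_force: [-1.7, 1.1, -1.3]
grip_width: 0.0004
finger_force: 1.4
```

Call:
drive_tool:
  rows:
    - [-0.12, 0, 0, 0, 0, 0]
    - [-0.12, 0, 0, 0, 0, 0]

```text
t: 25.92
ee_pos: [0.6012, 0.0509, 0.0484]
ee_rot: [-0.0, 0.037, 0.999, -0.0]
ft_force: [-2.8, 1.0, 0.0]
grip_width: 0.0007
finger_force: 1.3
```

Call:
drive_tool:
  rows:
    - [-0.12, 0, 0, 0, 0, 0]
    - [-0.12, 0, 0, 0, 0, 0]

```text
t: 26.18
ee_pos: [0.6067, 0.0505, 0.0484]
ee_rot: [-0.001, 0.037, 0.999, -0.0]
ft_force: [-18.4, 2.0, 13.1]
grip_width: 0.0003
finger_force: 9.2
```

Call:
drive_tool:
  rows:
    - [-0.08, 0, 0, 0, 0, 0]
    - [-0.08, 0, 0, 0, 0, 0]

```text
t: 26.42
ee_pos: [0.6068, 0.0505, 0.0484]
ee_rot: [-0.005, 0.037, 0.999, -0.0]
ft_force: [-33.0, 3.6, 25.7]
grip_width: 0.0004
finger_force: 16.8
```

Call:
drive_tool:
  rows:
    - [-0.06, 0, 0, 0, 0, 0]
    - [-0.06, 0, 0, 0, 0, 0]

```text
t: 26.68
ee_pos: [0.6068, 0.0505, 0.0484]
ee_rot: [-0.009, 0.037, 0.999, -0.0]
ft_force: [-48.5, 2.5, 37.3]
grip_width: 0.0006
finger_force: 24.4
```

Call:
drive_tool:
  rows:
    - [0.5, 0, 0, 0, 0, 0]
    - [0.8, 0, 0, 0, 0, 0]
    - [0.8, 0, -0.3, 0, 0, 0]
    - [0.8, 0, -1, 0, 0, 0]
    - [0.8, 0, -1, 0, 0, 0]
    - [0, 0, -1, 0, 0, 0]
    - [0, 0, -1, 0, 0, 0]
    - [0, 0, -1, 0, 0, 0]
    - [0, 0, -1, 0, 0, 0]
    - [0, 0, -1, 0, 0, 0]

```text
t: 27.92
ee_pos: [0.5224, 0.0566, 0.2323]
ee_rot: [0.001, 0.037, 0.999, -0.0]
ft_force: [0.4, 0.1, 0.6]
grip_width: 0.0006
finger_force: 0.0
```

Call:
drive_tool:
  rows:
    - [0, 0, -1, 0, 0, 0]
    - [0, 0, -1, 0, 0, 0]
    - [0, 0, -1, 0, 0, 0]
    - [0, 0, -1, 0, 0, 0]
    - [0, 0, -1, 0, 0, 0]
    - [-0.2, 0.9, 0, 0, 0, 0]
    - [-0.2, 0.9, 0, 0, 0, 0]
    - [0, 0, 0, 0, 0, 0]

```text
t: 28.92
ee_pos: [0.5356, 0.1017, 0.3561]
ee_rot: [0.001, 0.036, 0.999, 0.0]
ft_force: [-0.4, -0.8, -0.7]
grip_width: 0.0003
finger_force: 0.0
```

Run:
```python
from h import *
pos,r=st()
for n in ("scene","top","wrist"):
    p=robot.snapshot(n)
    for q in ("handle","lever_pivot","tin_red","tin_blue","lid_red","lid_blue"):
        print(n,q,[(np.round(m["point"],4).tolist(),round(m["score"],2)) for m in robot.mark_of(q,p)[:1]])
    if n=="scene": cv2.imwrite("pics/s6.png",cv2.resize(p["color"][90:320,140:420,::-1],None,fx=2.5,fy=2.5))
print(need(pos,r,[.575,.2555,.36],-.075))
```

```text
t 28.93 pos [0.5356, 0.1017, 0.3561] F [-0.4, -0.8, -0.7] grip 0.0003 0.0 q [0.1, 0.24, 1.47, -0.0, 1.44, -1.4]
scene handle [([0.5744, 0.2552, 0.3211], 0.88)]
scene lever_pivot [([0.7588, 0.2437, 0.1957], 0.81)]
scene tin_red [([0.6989, 0.0878, 0.0185], 0.66)]
scene tin_blue [([0.6896, 0.0061, 0.0169], 0.49)]
scene lid_red [([0.6941, 0.0877, 0.0621], 0.44)]
scene lid_blue [([0.7267, -0.173, 0.0004], 0.75)]
top handle [([0.5736, 0.2557, 0.3141], 0.91)]
top lever_pivot [([0.7628, 0.2405, 0.1941], 0.84)]
top tin_red [([0.6877, 0.0038, 0.022], 0.66)]
top tin_blue [([0.6889, 0.0055, 0.0247], 0.53)]
top lid_red []
top lid_blue [([0.7338, -0.1746, -0.005], 0.79)]
wrist handle [([0.5782, 0.2536, 0.314], 0.7)]
wrist lever_pivot []
wrist tin_red []
wrist tin_blue [([0.6933, 0.0051, 0.0218], 0.95)]
wrist lid_red []
wrist lid_blue [([0.728, -0.1742, -0.0053], 0.95)]
[-1.12, 6.25, -0.15, 0.0, 0.02, 0.02]
```

View pics/s6.png

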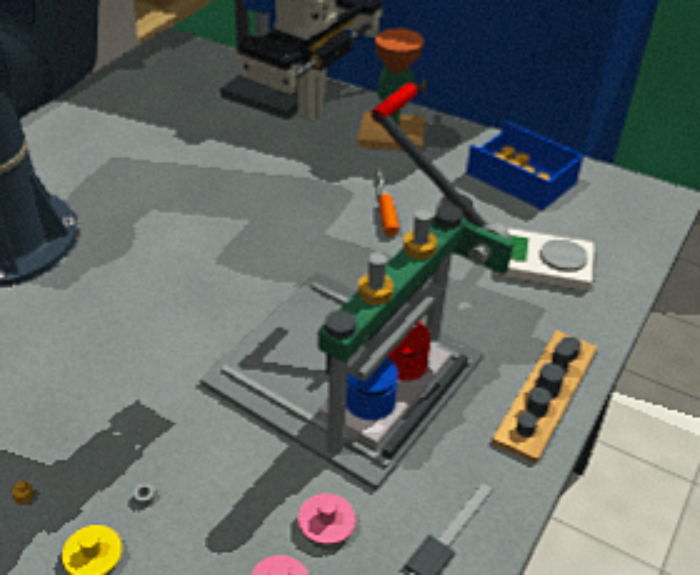

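Call:
drive_tool:
  rows:
    - [-0.18, 0.9, 0, 0, 0, 0]
    - [-0.18, 0.9, 0, 0, 0, 0]
    - [-0.18, 0.9, 0, 0, 0, 0]
    - [-0.18, 0.9, 0, 0, 0, 0]
    - [-0.18, 0.9, 0, 0, 0, 0]
    - [-0.18, 0.9, 0, 0, 0, 0]
    - [0, 0.85, 0, 0, 0, 0]
    - [0, 0, 0.3, 0, 0, 0]
    - [0, 0, 0.3, 0, 0, 0]
    - [0, 0, 0, 0, 0, 0]

```text
t: 31.22
ee_pos: [0.5733, 0.254, 0.3401]
ee_rot: [-0.001, 0.037, 0.999, -0.0]
ft_force: [0.3, 0.6, 0.2]
grip_width: 0.0004
finger_force: 0.0
```

Run:
```python
from h import *
pos,r=st()
print(need(pos,r,[.575,.2555,.330],-.075))
piv=np.array([.760,.2415,.195]);px=np.array([np.cos(.075),-np.sin(.075),0])
prev=None
for th in np.arange(0,.95,.1):
    a=np.radians(33)-th;P=np.array([-.22*np.cos(a),.22*np.sin(a)])
    if prev is not None: print(round(th,2),"toolx",round(-(P-prev)[0]/.025,2),"toolz",round(-(P-prev)[1]/.025,2),"tcp",np.round(piv+px*P[0]+[0.0,0,P[1]+.011],3))
    prev=P
```

```text
t 31.23 pos [0.5733, 0.254, 0.3401] F [0.3, 0.6, 0.2] grip 0.0004 0.0 q [0.34, 0.41, 1.27, -0.0, 1.46, -1.15]
[-0.06, 0.07, 0.4, -0.01, -0.01, 0.0]
0.1 toolx 0.44 toolz 0.76 tcp [0.565 0.256 0.307]
0.2 toolx 0.36 toolz 0.8 tcp [0.556 0.257 0.287]
0.3 toolx 0.28 toolz 0.83 tcp [0.549 0.257 0.266]
0.4 toolx 0.2 toolz 0.86 tcp [0.544 0.258 0.245]
0.5 toolx 0.11 toolz 0.87 tcp [0.541 0.258 0.223]
0.6 toolx 0.02 toolz 0.88 tcp [0.541 0.258 0.201]
0.7 toolx -0.07 toolz 0.88 tcp [0.542 0.258 0.179]
0.8 toolx -0.15 toolz 0.87 tcp [0.546 0.258 0.157]
0.9 toolx -0.24 toolz 0.85 tcp [0.552 0.257 0.136]
```

Call:
drive_tool:
  rows:
    - [-0.06, 0.07, 0.4, 0, 0, 0]
    - [0, 0, 0.15, 0, 0, 0]
    - [0.22, 0, 0.38, 0, 0, 0]
    - [0.22, 0, 0.38, 0, 0, 0]
    - [0.18, 0, 0.4, 0, 0, 0]
    - [0.18, 0, 0.4, 0, 0, 0]

```text
t: 31.98
ee_pos: [0.5547, 0.2579, 0.2883]
ee_rot: [-0.0, 0.037, 0.999, 0.0]
ft_force: [-3.5, 0.7, 5.4]
grip_width: 0.0004
finger_force: 2.4
```

Call:
drive_tool:
  rows:
    - [0.14, 0, 0.41, 0, 0, 0]
    - [0.14, 0, 0.41, 0, 0, 0]
    - [0.1, 0, 0.43, 0, 0, 0]
    - [0.1, 0, 0.43, 0, 0, 0]

```text
t: 32.48
ee_pos: [0.5431, 0.2588, 0.2453]
ee_rot: [-0.0, 0.037, 0.999, -0.0]
ft_force: [-2.6, 0.9, 4.0]
grip_width: 0.0002
finger_force: 2.1
```

Run:
```python
from h import *
pos,r=st()
p=robot.snapshot("scene")
for q in ("handle",):
        print([(np.round(m["point"],4).tolist(),round(m["score"],2)) for m in robot.mark_of(q,p)[:1]])
cv2.imwrite("pics/s7.png",cv2.resize(p["color"][90:320,140:420,::-1],None,fx=2.5,fy=2.5))
print(need(pos,r,[.544,.258,.245],-.075))
```

```text
t 32.48 pos [0.5431, 0.2588, 0.2453] F [-2.6, 0.9, 4.0] grip 0.0002 2.1 q [0.37, 0.42, 1.48, 0.0, 1.24, -1.13]
[([0.5446, 0.2559, 0.2371], 0.61)]
[-0.04, -0.03, 0.01, -0.0, -0.0, 0.01]
```

View pics/s7.png

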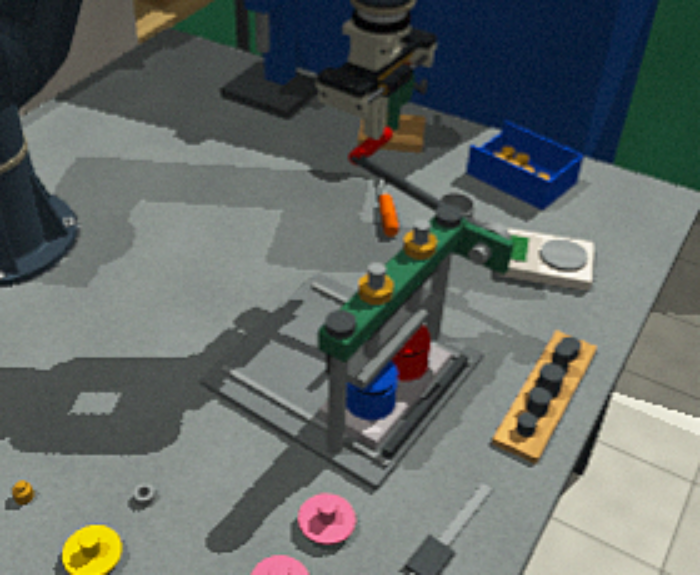

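Call:
drive_tool:
  rows:
    - [0.04, 0, 0.29, 0, 0, 0]
    - [0.04, 0, 0.29, 0, 0, 0]
    - [0.02, 0, 0.29, 0, 0, 0]

```text
t: 32.95
ee_pos: [0.5405, 0.259, 0.2241]
ee_rot: [-0.0, 0.037, 0.999, 0.0]
ft_force: [-5.9, 0.3, 8.1]
grip_width: 0.0004
finger_force: 4.1
```

Call:
drive_tool:
  rows:
    - [0, 0, 0.2, 0, 0, 0]
    - [0, 0, 0.2, 0, 0, 0]

```text
t: 33.2
ee_pos: [0.5402, 0.259, 0.2147]
ee_rot: [-0.0, 0.037, 0.999, 0.0]
ft_force: [-8.2, 0.1, 11.6]
grip_width: 0.0008
finger_force: 6.0
```

Call:
drive_tool:
  rows:
    - [0, 0, 0.2, 0, 0, 0]
    - [0, 0, 0.2, 0, 0, 0]

```text
t: 33.45
ee_pos: [0.5403, 0.259, 0.2047]
ee_rot: [-0.0, 0.037, 0.999, 0.0]
ft_force: [-8.5, 0.0, 11.6]
grip_width: 0.0008
finger_force: 5.9
```

Call:
drive_tool:
  rows:
    - [0.02, 0, 0.16, 0, 0, 0]
    - [0.02, 0, 0.16, 0, 0, 0]

```text
t: 33.7
ee_pos: [0.5399, 0.2591, 0.1969]
ee_rot: [0.0, 0.037, 0.999, 0.0]
ft_force: [-4.9, -0.8, 11.5]
grip_width: 0.0006
finger_force: 5.8
```

Call:
drive_tool:
  rows:
    - [0, 0, 0.1, 0, 0, 0]
    - [0, 0, 0.1, 0, 0, 0]

```text
t: 33.95
ee_pos: [0.54, 0.2591, 0.1925]
ee_rot: [0.001, 0.037, 0.999, 0.0]
ft_force: [-8.3, -2.8, 22.6]
grip_width: 0.0006
finger_force: 11.4
```

Call:
drive_tool:
  rows:
    - [0, 0, 0.08, 0, 0, 0]
    - [0, 0, 0.08, 0, 0, 0]

```text
t: 34.2
ee_pos: [0.5402, 0.2592, 0.1906]
ee_rot: [0.001, 0.037, 0.999, 0.0]
ft_force: [-16.7, -5.0, 39.4]
grip_width: 0.0006
finger_force: 19.7
```

Call:
drive_tool:
  rows:
    - [0.02, 0, -0.06, 0, 0, 0]
    - [0, 0, 0, 0, 0, 0]
    - [0, 0, 0, 0, 0, 0]
    - [0, 0, 0, 0, 0, 0]

```text
t: 34.7
ee_pos: [0.54, 0.2591, 0.1917]
ee_rot: [0.002, 0.037, 0.999, 0.0]
ft_force: [-10.4, -3.0, 27.7]
grip_width: 0.0004
finger_force: 13.9
```

Run:
```python
from h import *
pos,r=st()
p=robot.snapshot("scene")
for q in ("handle","lid_red","lid_blue","tin_red","tin_blue"):
        print(q,[(np.round(m["point"],4).tolist(),round(m["score"],2)) for m in robot.mark_of(q,p)[:2]])
cv2.imwrite("pics/s8.png",cv2.resize(p["color"][190:290,240:340,::-1],None,fx=6,fy=6,interpolation=cv2.INTER_CUBIC))
```

```text
t 34.7 pos [0.54, 0.2591, 0.1917] F [-10.4, -3.0, 27.7] grip 0.0004 13.9 q [0.37, 0.47, 1.55, -0.0, 1.12, -1.13]
handle [([0.5361, 0.2575, 0.1825], 0.67)]
lid_red [([0.5374, 0.2576, 0.1818], 0.67), ([0.6954, 0.0882, 0.0569], 0.55)]
lid_blue [([0.7277, -0.172, -0.001], 0.83), ([0.7308, -0.2687, -0.0009], 0.79)]
tin_red [([0.6988, 0.0878, 0.0182], 0.7), ([0.5302, -0.3583, 0.0025], 0.5)]
tin_blue [([0.6889, 0.0024, 0.0181], 0.65)]
```

View pics/s8.png

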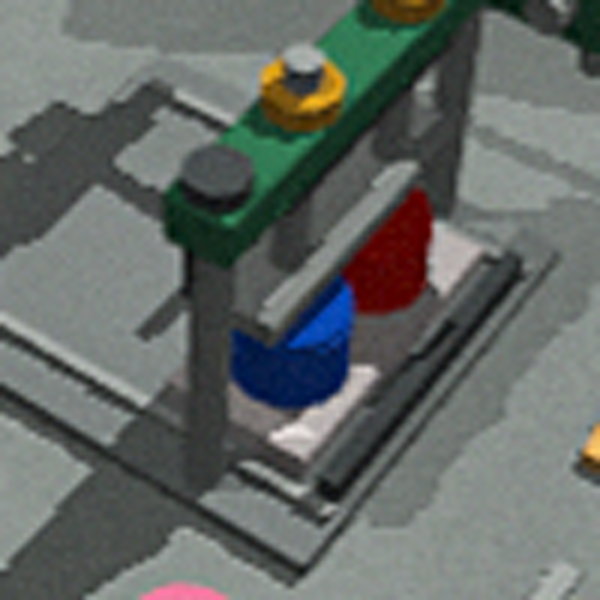

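Call:
drive_tool:
  rows:
    - [0.02, 0, -0.06, 0, 0, 0]
    - [0.02, 0, -0.08, 0, 0, 0]
    - [0, 0, -0.2, 0, 0, 0]
    - [0, 0, -0.25, 0, 0, 0]
    - [-0.02, 0, -0.29, 0, 0, 0]
    - [-0.03, 0, -0.29, 0, 0, 0]
    - [-0.04, 0, -0.29, 0, 0, 0]
    - [-0.06, 0, -0.29, 0, 0, 0]
    - [-0.07, 0, -0.29, 0, 0, 0]
    - [-0.07, 0, -0.28, 0, 0, 0]

```text
t: 36.25
ee_pos: [0.5452, 0.2586, 0.2472]
ee_rot: [-0.001, 0.037, 0.999, -0.0]
ft_force: [-2.6, -0.1, 3.0]
grip_width: 0.0006
finger_force: 1.8
```

Run:
```python
from h import *
pos,r=st()
th=np.radians(33)-np.arcsin((pos[2]-.011-.195)/.22);print(th,.760-.22*np.cos(np.radians(33)-th)*.9972,need(pos,r,[.575,.2585,.3265]))
```

```text
t 36.25 pos [0.5452, 0.2586, 0.2472] F [-2.6, -0.1, 3.0] grip 0.0006 1.8 q [0.37, 0.42, 1.47, 0.0, 1.25, -1.13]
0.3875575137284971 0.5444980132945314 [-1.19, 0.08, -3.17]
```

Call:
drive_tool:
  rows:
    - [-0.08, 0, -0.28, 0, 0, 0]
    - [-0.09, 0, -0.28, 0, 0, 0]
    - [-0.09, 0, -0.28, 0, 0, 0]
    - [-0.1, 0, -0.27, 0, 0, 0]
    - [-0.11, 0, -0.27, 0, 0, 0]
    - [-0.12, 0, -0.27, 0, 0, 0]
    - [-0.12, 0, -0.27, 0, 0, 0]
    - [-0.13, 0, -0.26, 0, 0, 0]
    - [-0.13, 0, -0.26, 0, 0, 0]

```text
t: 37.38
ee_pos: [0.5703, 0.2567, 0.3083]
ee_rot: [0.0, 0.037, 0.999, 0.0]
ft_force: [0.5, 0.4, 1.6]
grip_width: 0.0004
finger_force: 0.9
```

Call:
drive_tool:
  rows:
    - [-0.12, 0, -0.2, 0, 0, 0]
    - [-0.1, 0, -0.2, 0, 0, 0]
    - [-0.05, 0, -0.15, 0, 0, 0]
    - [0, 0, -0.15, 0, 0, 0]
    - [0, 0, -0.15, 0, 0, 0]

```text
t: 38.0
ee_pos: [0.5762, 0.2563, 0.3291]
ee_rot: [-0.0, 0.037, 0.999, -0.0]
ft_force: [0.2, -0.6, -0.1]
grip_width: 0.0007
finger_force: 0.0
```

Lever is up; clear off and check.

Call:
drive_tool:
  rows:
    - [0, 0, -0.5, 0, 0, 0]
    - [0, 0, -0.8, 0, 0, 0]
    - [0.5, 0, -0.8, 0, 0, 0]
    - [1, 0, 0, 0, 0, 0]
    - [1, 0, 0, 0, 0, 0]
    - [0, 0, 0, 0, 0, 0]
    - [0, 0, 0, 0, 0, 0]

```text
t: 38.88
ee_pos: [0.5143, 0.261, 0.3822]
ee_rot: [0.0, 0.037, 0.999, 0.0]
ft_force: [-0.8, -0.6, -0.0]
grip_width: 0.0001
finger_force: 0.0
```

Run:
```python
from h import *
pos,r=st()
p=robot.snapshot("scene")
for q in ("handle","lid_red","lid_blue","tin_red","tin_blue","push_plate"):
        print(q,[(np.round(m["point"],4).tolist(),round(m["score"],2)) for m in robot.mark_of(q,p)[:2]])
cv2.imwrite("pics/s9.png",cv2.resize(p["color"][110:290,220:400,::-1],None,fx=3.3,fy=3.3,interpolation=cv2.INTER_CUBIC))
```

```text
t 38.88 pos [0.5143, 0.261, 0.3822] F [-0.8, -0.6, -0.0] grip 0.0001 0.0 q [0.39, 0.29, 1.34, -0.0, 1.51, -1.11]
handle [([0.5754, 0.2531, 0.3195], 0.78)]
lid_red [([0.6972, 0.0893, 0.0583], 0.56)]
lid_blue [([0.7271, -0.1719, -0.0005], 0.68), ([0.7319, -0.2689, -0.0045], 0.63)]
tin_red [([0.6996, 0.0875, 0.0191], 0.48)]
tin_blue [([0.6903, 0.0063, 0.0234], 0.6)]
push_plate [([0.6983, 0.0865, 0.0203], 0.54)]
```

View pics/s9.png

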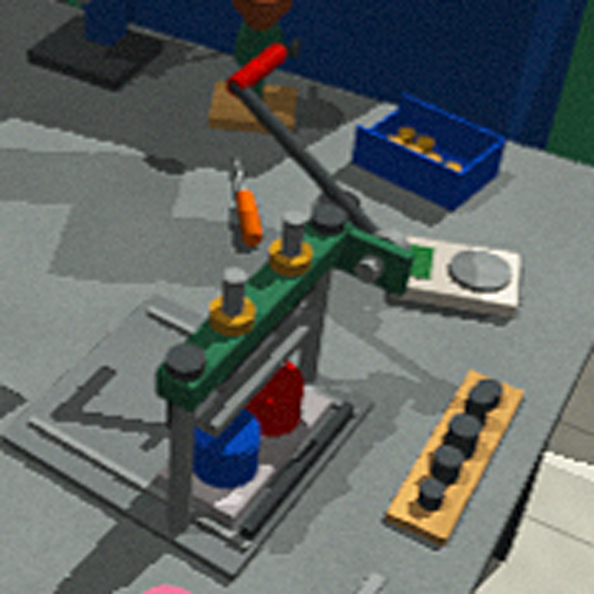

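The lever is fully up, both lids are flush on their tins, the tray is home, and the robot is clear.

```bash
python3 -c "
from cell import robot
print(robot.finish_job())"
```

```text
the job is handed in; nothing more can be done
None
```

I handed the job in at about 39 s; no verdict came back. Both lids look flush on their own tins with the tray home and the lever eased back up, but I briefly leaned on the lever at about 43 N (limit 45 N) just after it went solid.

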